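Divert the passed thread reels

TASK

The three red thread reels on the inspection ledge have passed and belong in the empty bin. Press down the raised yellow tab to rock the seesaw gate fully over onto its other stop, then roll the red reels along the ledge with a fingertip until all three drop onto the gate and run down that chute into the empty bin. Push and roll only: do not lift a red reel, and leave the blue reels, their bin and the other things on the bench as they are.

Things in the scene. Friction and masses are not known exactly. Their poses are not given: they have to be found in the camera images.
- stand: Fixed metal sorting stand, base plate 130 x 610 x 6 mm. Origin: centre of the base's underside, on the table; x across the stand away from the robot, y along it to the left, z up. Gate, ledge, chutes and bins are centred on its plane x = 0. The gate's pivot runs along x at y = 0, z = 82 mm. The white inspection ledge hangs over the gate's left half, from y = 24 to 134 mm.
- lip (a point): Open end of the ledge floor, in the stand's plane: y = 24 mm, 134 mm above the table. Reels pushed over it fall about 40 mm onto the gate, near the pivot, and run to whichever end is down. The ledge is a trough 44 mm wide inside with side walls 7 mm high; its floor drops by 4.4 mm from here to its back end.
- ledge_end (a point): Back end of the ledge floor: y = 134 mm, 129.6 mm above the table. The last 3 mm are an upturned stop 8 mm high, against which the row of reels rests. Behind it is open air down to the left chute, whose floor lies about 60 mm above the table.
- chute_right (a point): Outer end of the fixed right chute's floor, 54 mm above the table, over the right bin: the chute is a steel trough 48 mm wide inside, from y = -112 to -168 mm.
- gate (a joint): Seesaw gate: steel trough 220 mm long (y), 46 mm wide inside, walls 10 mm, pivoted at mid-length; floor there 90 mm above the table. In rad: -0.21 = left (+y) end down on its stop, feeding the left bin; +0.21 = right (-y) end down on its stop, feeding the right bin. Starts between -0.21 and -0.12. Stiff pivot (0.15 N m, about 1.6 N at a tab): it stays where it is left.
- tab_right (a point): Centre of the top face of the yellow finger tab on the gate's right end, a plate 34 mm (x) by 30 mm (y), 4 mm thick, that sticks out of the gate's robot side 43 mm from the stand's plane and 95 mm right of the pivot. About 109 mm above the table when raised, about 70 mm when fully down.
- tab_left (a point): The same tab on the gate's left end, 95 mm left of the pivot.
- reel1: Red thread reel with white flanges, a cylinder 36 mm in diameter and 40 mm long, about 28 g, smooth (friction about 0.3), lying across the ledge with its axis along the stand's x. Origin: its centre. This one is nearest the open lip.
- reel2: Second red reel, the same, in the middle of the row.
- reel3: Third red reel, the same, at the back of the row, resting against the 8 mm stop; a fingertip behind it, 11 to 15 mm above the ledge floor, pushes the whole row towards the lip (the stand's -y).
- bin_right: Loose lilac bin under the right chute, empty, 80 x 136 mm, walls 44 mm high and 3 mm thick, 80 mm at the outer end. Origin: centre of its underside, on the stand's base (6 mm above the table); floor 4 mm thick; axes as the stand's.
- bin_left: The same bin under the left chute, holding the blue reels.
- blue1: Dark blue reel, same size, in the left bin. Leave alone.
- blue2: Second dark blue reel in the left bin. Leave alone.
- phone: Black phone lying on the bench, 74 x 152 x 9 mm. Origin: centre of its underside. Leave alone.
- tweezers: Black tweezers lying on the bench, 137 mm long along their x. Leave alone.
- pin_jar: Clear jar with a white cap, 48 mm in diameter, 60 mm high. Origin: centre of its underside. Leave alone.
- weight: Green glass weight with a knob, 44 mm in diameter, 34 mm high. Origin: centre of its underside. Leave alone.
- pencil_tin: Purple pencil case, 75 x 205 x 46 mm. Origin: centre of its underside. Leave alone.
- cone: Cream thread cone, 60 mm in diameter, 105 mm high. Origin: centre of its underside. Leave alone.

How it is judged:
By the outcome, as a careful person would: the job done as asked, in the order asked, and still so for the second after the job is handed in, with the robot touching nothing.
It also fails if it takes over 42 s, if anything falls off the work surface, if the arm or the gripper's body presses on something with over 40 N, if the wrist force passes 120 N, or if a joint passes its speed limit or range.

ROBOT

A 6-joint arm with a two-finger parallel gripper is mounted at the origin on the work surface. World frame = base frame: x ahead of the robot, y to its left, z up, the work surface at z = 0. Lengths are in mm, angles in rad, forces in N, time in s.
With the tool pointing down it reaches from about 300 to 775 mm from the base axis. Payload 14.6 kg.
Tool frame: the origin (TCP) lies midway between the tips of the shut fingers; the grasp point (between the pads) lies 19 mm behind it; z points along the fingers, y is the line along which they close (so a half turn about z gives the same grasp; the last joint's range is limited). The gripper opens to 94 mm and grips with 3 to 60 N. Pads are 16 mm wide; open, the fingers measure 119 mm over their backs; the gripper's body (75 mm by 177 mm) begins 78 mm behind the grasp point.
Start: joints at [-1.345, 0.3, 1.521, -0, 1.321, -0.067], TCP at [158.742, -526.584, 205.446] pointing down, gripper open.
Joint ranges: [-3.03, 3.03], [-0.79, 2.21], [0.23, 2.52], [-1.04, 4.18], [0, 3.07], [-2.55, 2.55]. Speed limits (rad/s): [2.22, 2.22, 2.57, 3.14, 3.14, 3.14].

INTERFACE

Orientations are given as [roll, pitch, yaw] about the fixed x, y, z axes, in that order (R = Rz(yaw) Ry(pitch) Rx(roll)).
In Python, from cell import manip, camera gives the robot as it stands.
- The arm moves only by the tool move_arm, never from a script. Its arguments are lists of equal length, an entry for each row: "dp": the shift along the world's x, y, z in mm, a list of three; "rotation": the turn, a rotation vector about the world's x, y, z in rad, a list of three; "hand": the opening, from 0 (shut) to 1 (fully open). A call has 1 to 10 rows; each row shifts and turns the commanded pose from where the row before left it; what a row does not reach is not made up. A row lasts 1/8 s, in which the tool goes at most 62.5 mm and 10.7 degrees, less where a joint would pass 70% of its speed; a pose out of reach is approached as far as the arm can. A call with a gripper value outside its range is refused whole. The fingers move at their own pace and stop on an object; "newtons" is the grip in N (left out, the last holds). Time passes only in rows, so rows that do not move let the fingers close. It gives the time, the measured TCP pose, the force, the opening and the grip force at its end, in the units of the state.
- manip.read_state(): the state, without advancing time (a new reading comes with each control period).
- camera(name): name is "side" or "top" or "wrist"; returns a dict with "image" (420x560x3 uint8, red, green, blue), "fx", "fy", "cx", "cy" (pixels), "R" (3x3) and "t" (3): a world point X has camera coordinates R X + t; the wrist camera has in their place "mount" (4x4, takes a point from camera to tool coordinates, whose origin is the TCP and whose axes are the flange's). Camera axes: x right, y down, z forward; pixel columns grow to the right and rows downward; lengths in mm; the calibration is good to about 2 mm. A picture is of the moment at which its call begins: read the wrist's pose just before it. There is no depth.
- manip.sign_off(): hands the job in; it is judged then, once.
The state is a dict: "clock": time; "joints": joint angles; "qd": joint speeds; "effort": joint torques, N m; "eef_pos": TCP position; "eef_rot": TCP orientation; "wrist_force": force on the tool from outside, world axes, zero at the start; "moment": the same for the moment, N m; "finger_gap": finger opening in mm; "finger_force": force on a finger pad.
Only numpy, scipy, OpenCV 4.12 (cv2) and the standard library are available. Lean on these libraries where they do the work, as an engineer would, in place of code of your own. Each camera call takes 0.05 s, during which the arm holds its last target. There are 200 camera calls.

## Working session

There is one attempt and no reset: what is moved stays moved. The work goes in short steps, Python scripts to look and compute and a tool call to move; the robot and the scene stay as the last step left them, time stands still between calls to the robot, and variables do not carry over. Pictures are saved under pics/ and viewed, at most 10 in all, crops included, and the job is handed in when it is done.

Besides the shell and the picture viewer there is one more tool, called in YAML: its name, and indented under it one key for each argument. move_arm: Moves the arm, as the interface text tells. Its arguments: {"type":"object","properties":{"dp":{"type":"array","items":{"type":"array","items":{"type":"number"}}},"rotation":{"type":"array","items":{"type":"array","items":{"type":"number"}}},"hand":{"type":"array","items":{"type":"number"}},"newtons":{"type":"number"}},"required":["dp","rotation","hand"]}

```bash
mkdir -p pics; ls
python3 - <<'E'
from cell import manip, camera
import cv2
for n in("top","side"):
    c=camera(n); cv2.imwrite(f"pics/{n}0.png",c["image"][:,:,::-1])
    print(n,c["fx"],c["fy"],c["cx"],c["cy"],c["R"],c["t"])
print(manip.read_state())
E
```

```text
pics
top 412.0741009993588 412.0741009993588 275.32696751916717 206.5902060344625 [[ 0.01697131 -0.99961627 -0.02189274]
 [-0.99645757 -0.01510582 -0.08272922]
 [ 0.08236677  0.02321921 -0.99633156]] [ 17.57367966 546.52390058 938.81476536]
side 530.034676720649 530.034676720649 274.856464944095 205.81282391576985 [[-0.92714704 -0.37451052  0.01184238]
 [-0.28866581  0.69376368 -0.6598212 ]
 [ 0.23889417 -0.61516976 -0.75132932]] [ 498.9690458   236.60150435 1001.19452495]
{'clock': 0.1, 'joints': array([-1.34458213e+00,  3.00417138e-01,  1.52154103e+00, -1.45813007e-05,
        1.32069217e+00, -6.66077536e-02]), 'qd': array([-0.00163783, -0.00106497, -0.00041194,  0.00021196,  0.00029319,
        0.00010626]), 'effort': array([ 9.91699417e-04, -5.32642615e+01, -3.53283834e+01,  7.09692668e-02,
        2.34675634e-02, -5.52034885e-05]), 'eef_pos': array([ 158.69504295, -526.35348595,  204.93286942]), 'eef_rot': array([-3.14053638e+00, -5.63052377e-05,  2.92825537e-01]), 'wrist_force': array([ 0.28679503,  0.53323876, -0.0659867 ]), 'moment': array([-0.0205293 , -0.04885377,  0.00272609]), 'finger_force': 0.0, 'finger_gap': 94.22440119450621}
```

View pics/top0.png

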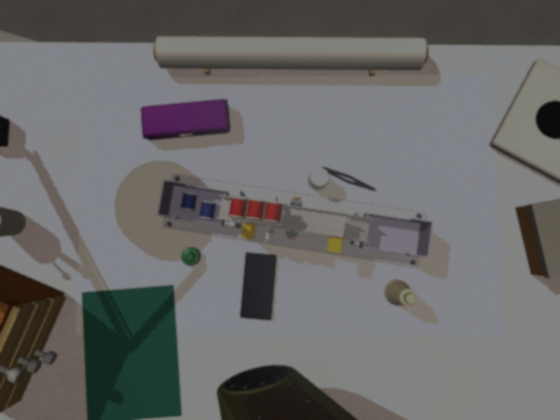

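View pics/side0.png

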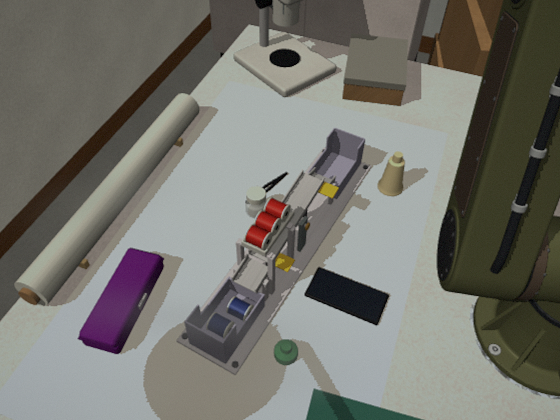

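Top view: the red reels are at about (236,208), (255,210) and (273,212). The raised right tab is at (335,245) and the left tab at (248,232). The gate is left-down, as the blue reels in the left bin suggest. Next I'll fit the stand pose from the colour blobs in both views.

```bash
cat > h.py <<'E'
import cv2, numpy as np
from cell import manip, camera
def proj(c,X):
    p=np.asarray(X)@c["R"].T+c["t"]
    return np.c_[c["fx"]*p[:,0]/p[:,2]+c["cx"], c["fy"]*p[:,1]/p[:,2]+c["cy"]]
def blobs(im,lo,hi,amin=15):
    m=cv2.inRange(cv2.cvtColor(im,cv2.COLOR_RGB2HSV),lo,hi)
    n,_,s,ce=cv2.connectedComponentsWithStats(m)
    return [(int(s[i,4]),ce[i].round(1)) for i in range(1,n) if s[i,4]>=amin]
def world(p,P):   # stand -> world, p=(x,y,yaw)
    P=np.asarray(P,float); c,s=np.cos(p[2]),np.sin(p[2])
    return np.c_[p[0]+c*P[:,0]-s*P[:,1], p[1]+s*P[:,0]+c*P[:,1], P[:,2]]
E
python3 - <<'E'
from h import *
for n in("top","side"):
    im=camera(n)["image"]
    print(n,"Y",blobs(im,(20,130,90),(32,255,255)))
    print(n,"R",blobs(im,(0,170,80),(6,255,255)),blobs(im,(174,170,80),(180,255,255)))
E
```

```text
top Y [(161, array([248. , 230.4])), (183, array([334.3, 244.1]))]
top R [(116, array([235.7, 207. ])), (94, array([253., 209.])), (68, array([270.1, 212.1]))] []
side Y [(198, array([328.1, 189.5])), (236, array([283.6, 261.8]))]
side R [(795, array([264.6, 222.4]))] []
```

Run:
```python
from h import *
from scipy.optimize import least_squares
T=camera("top");S=camera("side")
def model(q):
    a=q[3]; ca,sa=np.cos(a),np.sin(a)
    # tab: local (y=+-95,z=h) about pivot z82; a>0 right end down
    def tab(y,h=7.5): return [-43,y*ca-h*sa*1, 82+y*sa+h*ca]
    return world(q,[tab(-95),tab(95),[0,80,163],[0,0,6]])
def f(q):
    X=model(q); t=proj(T,X); s=proj(S,X)
    return np.r_[(t[0]-(334.5,244.3)),(t[1]-(248,230.6)),(t[2]-(254.7,209.5))*.7,(t[3]-(294.2,219.7))*.7,(s[0]-(328.1,189.5)),(s[1]-(283.6,261.8))]
r=least_squares(f,[560,0,0,-.2]); print(r.x.round(4)); print(f(r.x).round(1)); print(model(r.x).round(1))
q=r.x
print("reels",world(q,[[0,44,151],[0,80,149],[0,116,148],[0,134,130],[0,24,134]]).round(1))
# overlay
pts=[[0,24,134],[0,134,129.6],[-22,24,141],[22,24,141],[-22,134,138],[22,134,138],[-65,-305,6],[65,-305,6],[65,305,6],[-65,305,6],[0,44,151],[0,116,148],[0,-168,54]]
o=[]
for n,c in(("t",T),("s",S)):
    im=c["image"][:,:,::-1].copy()
    k=4; x0,y0=(150,160) if n=="t" else (170,110)
    w,h=(290,120) if n=="t" else (210,270)
    k=2.7 if n=="t" else 2.2
    cr=cv2.resize(im[y0:y0+h,x0:x0+w],None,fx=k,fy=k,interpolation=cv2.INTER_CUBIC)
    for u in proj(c,np.r_[world(q,pts),model(q)]): cv2.circle(cr,tuple(((u-(x0,y0)+.5)*k).astype(int).tolist()),3,(0,255,0),1)
    cv2.imwrite(f"pics/o{n}.png",cr)
```

```text
[ 5.167228e+02 -1.532590e+01 -1.397000e-01 -1.527000e-01]
[-0.4  0.1 -0.2  0.3  0.1  0.1 -0.9  0.1  0.2 -0.7 -0.2 -0.7]
[[ 461.2 -101.2  103.9]
 [ 487.4   84.8   75. ]
 [ 527.9   63.9  163. ]
 [ 516.7  -15.3    6. ]]
reels [[522.9  28.2 151. ]
 [527.9  63.9 149. ]
 [532.9  99.5 148. ]
 [535.4 117.4 130. ]
 [520.1   8.4 134. ]]
```

View pics/os.png

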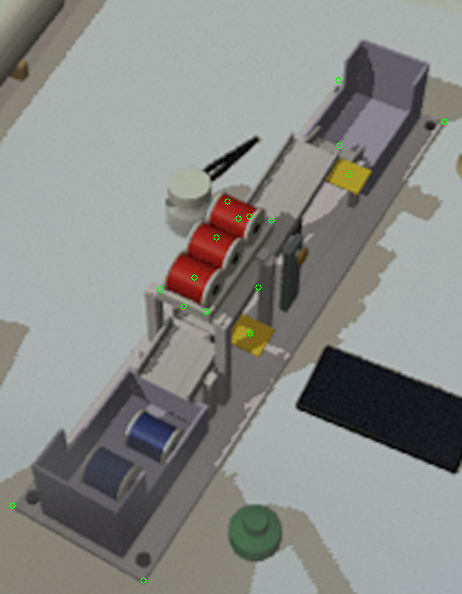

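View pics/ot.png

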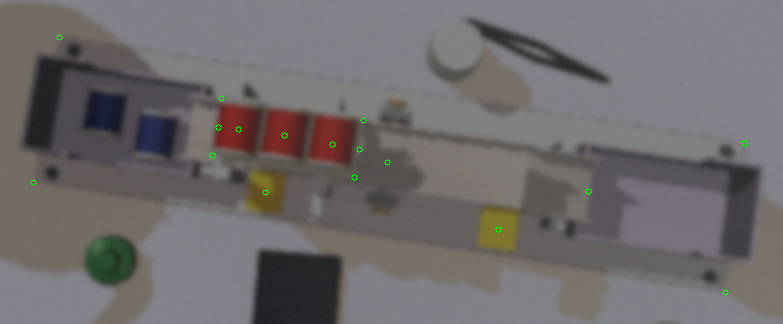

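The overlay matches well: stand at about (517,-15) with yaw -0.14, gate at about -0.15. I'll shut the fingers and move above the right tab at (458,-101), closing axis across the stand.

move_arm:
  dp:
    - [30, 42.5, 0]
    - [30, 42.5, -5]
    - [30, 42.5, -5]
    - [30, 42.5, -5]
    - [30, 42.5, -5]
    - [30, 42.5, -5]
    - [30, 42.5, -5]
    - [30, 42.5, -10]
    - [30, 42.5, -10]
    - [30, 42.5, -10]
  rotation:
    - [0, 0, 0.114]
    - [0, 0, 0.114]
    - [0, 0, 0.114]
    - [0, 0, 0.114]
    - [0, 0, 0.114]
    - [0, 0, 0.114]
    - [0, 0, 0.114]
    - [0, 0, 0.114]
    - [0, 0, 0.114]
    - [0, 0, 0.114]
  hand: [0, 0, 0, 0, 0, 0, 0, 0, 0, 0]
  newtons: 20

```text
clock: 1.55
eef_pos: [459.6, -100.0, 145.3]
eef_rot: [3.141, 0.0, 1.437]
wrist_force: [0.4, -1.4, -0.1]
finger_gap: 0.7
finger_force: 0.0
```

move_arm:
  dp:
    - [-1, -1, -15]
    - [0, 0, -15]
    - [0, 0, -6]
    - [0, 0, -6]
    - [0, 0, -6]
    - [0, 0, -6]
    - [0, 0, -6]
    - [0, 0, -6]
    - [0, 0, -6]
    - [0, 0, -2]
  rotation:
    - [0, 0, 0]
    - [0, 0, 0]
    - [0, 0, 0]
    - [0, 0, 0]
    - [0, 0, 0]
    - [0, 0, 0]
    - [0, 0, 0]
    - [0, 0, 0]
    - [0, 0, 0]
    - [0, 0, 0]
  hand: [0, 0, 0, 0, 0, 0, 0, 0, 0, 0]

```text
clock: 2.8
eef_pos: [457.8, -102.4, 71.3]
eef_rot: [-3.142, -0.0, 1.433]
wrist_force: [-1.7, 1.8, 13.9]
finger_gap: 0.6
finger_force: 6.3
```

move_arm:
  dp:
    - [0, 0, -0.5]
    - [0, 0, 0]
  rotation:
    - [0, 0, 0]
    - [0, 0, 0]
  hand: [0, 0]

```text
clock: 3.05
eef_pos: [457.9, -102.4, 71.4]
eef_rot: [3.141, -0.0, 1.433]
wrist_force: [-2.1, 0.8, 8.6]
finger_gap: 0.4
finger_force: 4.3
```

Run:
```python
from h import *
c=camera("side")
cv2.imwrite("pics/s1.png",cv2.resize(c["image"][110:380,170:380,::-1],None,fx=2.2,fy=2.2,interpolation=cv2.INTER_CUBIC))
```

```text
(no output)
```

View pics/s1.png

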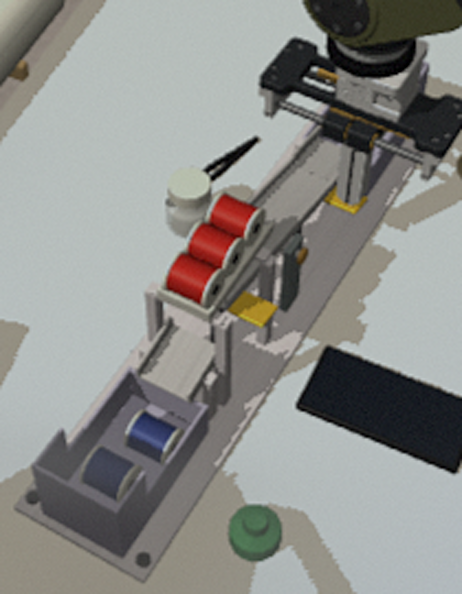

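The yellow right tab is now fully down on its stop: (345,205) in the crop, z 71, with 14 N of resistance. The left tab is up, and the reels haven't moved. Next I'll rise and move behind reel3.

move_arm:
  dp:
    - [0, 0, 20]
    - [0, 0, 55]
    - [0, 0, 55]
    - [13.5, 40, 0]
    - [13.5, 40, 0]
    - [13.5, 40, 0]
    - [13.5, 40, 0]
    - [13.5, 40, 0]
    - [13.5, 41, 0]
    - [0, 0, 0]
  rotation:
    - [0, 0, 0]
    - [0, 0, 0]
    - [0, 0, 0]
    - [0, 0, 0]
    - [0, 0, 0]
    - [0, 0, 0]
    - [0, 0, 0]
    - [0, 0, 0]
    - [0, 0, 0]
    - [0, 0, 0]
  hand: [0, 0, 0, 0, 0, 0, 0, 0, 0, 0]

```text
clock: 4.35
eef_pos: [538.7, 140.6, 200.2]
eef_rot: [-3.14, 0.0, 1.436]
wrist_force: [-0.9, -0.6, -0.3]
finger_gap: 0.5
finger_force: 0.0
```

Run:
```python
from h import *
s=manip.read_state();print(s["eef_pos"].round(1))
c=camera("wrist");print(c["fx"],c["cx"],c["cy"],c["mount"].round(3).tolist())
cv2.imwrite("pics/w1.png",c["image"][:,:,::-1])
c=camera("top")
im=c["image"]
print(blobs(im,(20,130,90),(32,255,255)),blobs(camera("side")["image"],(20,130,90),(32,255,255)))
```

```text
[538.7 140.6 200.2]
295.3663918953492 280.5411639845972 208.48150423774996 [[-0.0, -0.962, -0.273, 80.696], [1.0, -0.0, 0.0, 0.497], [-0.0, -0.273, 0.962, -180.538], [0.0, 0.0, 0.0, 1.0]]
[(194, array([248. , 230.4])), (153, array([333. , 244.1]))] [(144, array([326.9, 200. ])), (206, array([284.5, 250.1]))]
```

View pics/w1.png

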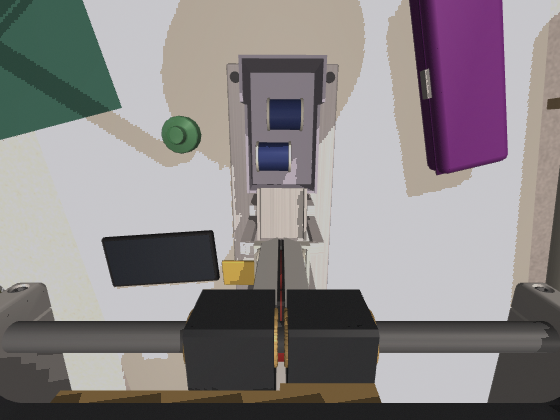

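The wrist view shows the stand centred under the finger: base edges at columns 229 and 337, finger at 281. I'll descend and start pushing.

move_arm:
  dp:
    - [0, 0, -20]
    - [0, 0, -20]
    - [0, 0, -16.5]
    - [0, 0, 0]
    - [-0.8, -6, 0]
    - [-0.8, -6, 0]
    - [-0.8, -6, 0.2]
    - [-0.8, -6, 0.2]
    - [-0.8, -6, 0.2]
    - [-0.8, -6, 0.2]
  rotation:
    - [0, 0, 0]
    - [0, 0, 0]
    - [0, 0, 0]
    - [0, 0, 0]
    - [0, 0, 0]
    - [0, 0, 0]
    - [0, 0, 0]
    - [0, 0, 0]
    - [0, 0, 0]
    - [0, 0, 0]
  hand: [0, 0, 0, 0, 0, 0, 0, 0, 0, 0]

```text
clock: 5.75
eef_pos: [533.9, 102.0, 145.3]
eef_rot: [3.142, -0.0, 1.433]
wrist_force: [-0.7, 1.3, -0.3]
finger_gap: 0.4
finger_force: 0.1
```

Run:
```python
from h import *
c=camera("side")
cv2.imwrite("pics/s2.png",cv2.resize(c["image"][110:380,170:380,::-1],None,fx=2.2,fy=2.2,interpolation=cv2.INTER_CUBIC))
```

```text
(no output)
```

View pics/s2.png

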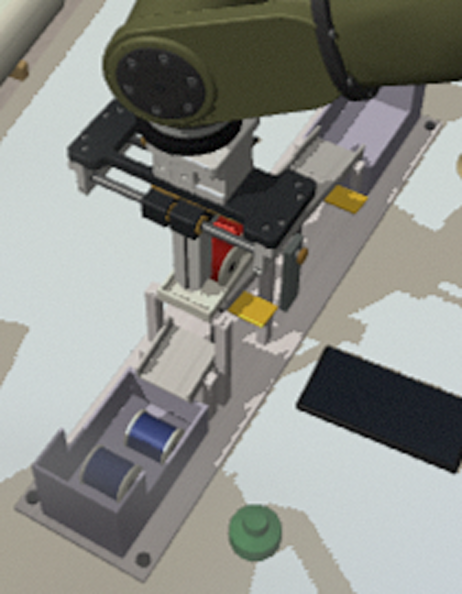

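The finger is behind the reels on the ledge at about (195,260) in the crop, with red visible ahead of it and low force. I'll keep pushing.

move_arm:
  dp:
    - [-0.7, -5, 0.2]
    - [-0.7, -5, 0.2]
    - [0, 0, 0]
    - [0, 0, 0]
    - [-0.7, -5, 0.2]
    - [-0.7, -5, 0.2]
    - [-0.7, -5, 0.2]
    - [-0.7, -5, 0.2]
    - [-0.7, -5, 0.2]
    - [-0.7, -5, 0.2]
  rotation:
    - [0, 0, 0]
    - [0, 0, 0]
    - [0, 0, 0]
    - [0, 0, 0]
    - [0, 0, 0]
    - [0, 0, 0]
    - [0, 0, 0]
    - [0, 0, 0]
    - [0, 0, 0]
    - [0, 0, 0]
  hand: [0, 0, 0, 0, 0, 0, 0, 0, 0, 0]

```text
clock: 7.05
eef_pos: [528.3, 62.1, 146.8]
eef_rot: [-3.142, 0.0, 1.433]
wrist_force: [0.1, 0.6, -0.3]
finger_gap: 0.4
finger_force: 0.0
```

Run:
```python
from h import *
for n in("top","side"):
    im=camera(n)["image"]
    print(n,"R",blobs(im,(0,150,50),(6,255,255)),"Y",blobs(im,(20,130,90),(32,255,255)))
```

```text
top R [(136, array([298.4, 217.2])), (119, array([413. , 236.9]))] Y [(158, array([332.9, 244. ]))]
side R [(165, array([341.2, 155.1])), (32, array([289.8, 196.9])), (117, array([283. , 209.2]))] Y [(147, array([326.8, 200.1])), (208, array([284.5, 250.1]))]
```

One reel is in the right bin and the second is dropping onto the gate. I'll go on.

move_arm:
  dp:
    - [0, 0, 0]
    - [0, 0, 0]
    - [-0.7, -5, 0.2]
    - [-0.7, -5, 0.2]
    - [-0.7, -5, 0.2]
    - [-0.7, -5, 0.2]
    - [-0.7, -5, 0.2]
    - [-0.7, -5, 0.2]
    - [-0.7, -5, 0.2]
    - [-0.7, -5, 0.2]
  rotation:
    - [0, 0, 0]
    - [0, 0, 0]
    - [0, 0, 0]
    - [0, 0, 0]
    - [0, 0, 0]
    - [0, 0, 0]
    - [0, 0, 0]
    - [0, 0, 0]
    - [0, 0, 0]
    - [0, 0, 0]
  hand: [0, 0, 0, 0, 0, 0, 0, 0, 0, 0]

```text
clock: 8.4
eef_pos: [522.7, 22.1, 148.5]
eef_rot: [3.142, -0.0, 1.433]
wrist_force: [-0.4, -0.5, 0.9]
finger_gap: 0.5
finger_force: 0.0
```

move_arm:
  dp:
    - [-0.7, -5, 0.2]
    - [-0.7, -5, 0.2]
    - [0, 0, 0]
    - [0, 0, 0]
    - [0, 0, 0]
    - [0, 0, 0]
  rotation:
    - [0, 0, 0]
    - [0, 0, 0]
    - [0, 0, 0]
    - [0, 0, 0]
    - [0, 0, 0]
    - [0, 0, 0]
  hand: [0, 0, 0, 0, 0, 0]

```text
clock: 9.15
eef_pos: [521.3, 12.5, 148.8]
eef_rot: [-3.142, -0.0, 1.433]
wrist_force: [-0.4, -0.1, 0.0]
finger_gap: 0.7
finger_force: 0.0
```

Run:
```python
from h import *
for n in("top","side"):
    im=camera(n)["image"]
    print(n,"R",blobs(im,(0,150,50),(6,255,255)),"Y",blobs(im,(20,130,90),(32,255,255)))
```

```text
top R [(98, array([374.4, 232.7])), (124, array([397.4, 234.5])), (132, array([413.1, 236.9]))] Y [(68, array([251.4, 232.5])), (165, array([332.9, 244. ]))]
side R [(197, array([340.6, 157.8]))] Y [(147, array([326.9, 200. ])), (207, array([284.5, 250.1]))]
```

move_arm:
  dp:
    - [0, 0, 30]
    - [0, 0, 50]
    - [-40, 20, 20]
    - [-50, 20, 0]
    - [-50, 20, 0]
    - [0, 0, 0]
    - [0, 0, 0]
  rotation:
    - [0, 0, 0]
    - [0, 0, 0]
    - [0, 0, 0]
    - [0, 0, 0]
    - [0, 0, 0]
    - [0, 0, 0]
    - [0, 0, 0]
  hand: [0, 0, 0, 0, 0, 0, 0]

```text
clock: 10.12
eef_pos: [381.9, 72.4, 249.2]
eef_rot: [3.141, -0.0, 1.433]
wrist_force: [-0.1, 0.1, -0.5]
finger_gap: 0.5
finger_force: 0.0
```

Run:
```python
from h import *
t=camera("top")["image"]; s=camera("side")["image"]
a=cv2.resize(t[150:290,140:450,::-1],None,fx=2.5,fy=2.5,interpolation=cv2.INTER_CUBIC)
cv2.imwrite("pics/t3.png",a)
cv2.imwrite("pics/s3.png",s[:,:,::-1])
print(blobs(t,(0,150,50),(6,255,255)))
```

```text
[(87, array([374.7, 232.5])), (125, array([397.2, 234.4])), (127, array([413.1, 236.9]))]
```

View pics/t3.png

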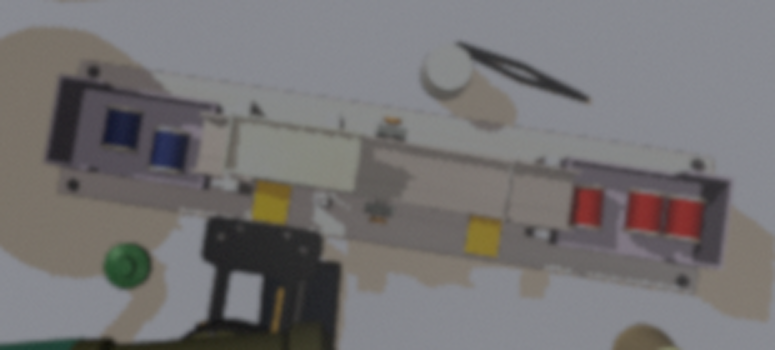

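View pics/s3.png

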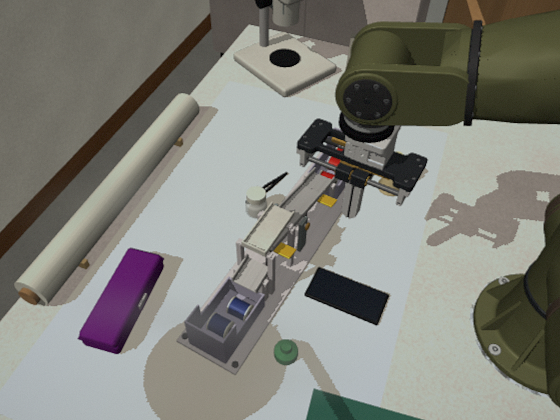

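```bash
python3 -c "
from cell import manip
print(manip.sign_off())"
```

```text
the job is handed in; nothing more can be done
None
```

The job is handed in: the gate is fully over on its right stop, and the last pictures show all three red reels at rest in the right bin. The blue reels and the other things I could see on the bench are where they were, and the arm is clear at about 10 s on the clock. The hand-in gave no verdict.

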